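# Snap the brush caddy onto the free drying loop

## Task

Clip the blue brush caddy onto the rack loop that has the terracotta drip saucer under it: press the red gate of its snap hook against the loop's front bar until the bar passes and the gate springs shut, then let go and leave the caddy hanging still from the bar over the saucer. Press gently, keep the caddy upright as you carry and press it, and do not bump the hanging tin or shift the saucer and the jar.

Things in the scene. Friction and masses are not known exactly. Their poses are not given: they have to be found in the camera images.
- caddy: Loose blue brush can (64 mm wide, 66 mm tall, 0.25 to 0.5 kg) with a yellow snap hook rising from it, 201 mm tall in all, standing upright. Origin: centre of its underside, z up; the hook lies in its xz plane, mouth with the red gate on the +x side.
- post (a point): Middle of the caddy's black square grip post on top, 20 x 20 mm, 46 mm tall (caddy z = 155 to 201 mm), sides along caddy x and y. This point: caddy x = y = 0, z = 178 mm.
- throat (a point): Point under the hook's arch, caddy z = 143 mm, where a hung bar's centre lies. Hook of 10 mm rod; centre lines in the caddy frame: spine x = -27 mm, bottom z = 80, arch peak at x = 0, z = 152 (underside 147), nose x = +27 with its end at z = 124. Inside width 44 mm.
- gate (a joint): Red gate, rod 8 mm thick, 39 mm long, hinged at caddy x = +27, z = 86 mm, tip at z = 121 just under the nose. 0 = shut; grows (rad, to 1.2) as the tip swings to caddy -x; sprung shut. A bar pressed in at caddy z = 105 to 116 mm meets 2 N at first, about 6 N later, and slips past the tip 35 to 45 mm after first touch.
- rack: Fixed wooden drying rack. Origin: on the table under the middle of its rail; z up, -x side faces the robot. Rail 420 mm long along y, 20 x 20 mm, centre 210 mm high, posts at y = -200 and +200 mm. Two level steel loops stick out to -x, centred at y = +100 and -100 mm.
- left_clamp (a point): Point on the rail's centre line (210 mm high) where the left loop (rack y = +100) slides through. Loop: 8 mm rod, 78 mm wide outside, straight front bar along rack y, its centre 210 mm high and 75 to 155 mm in front (-x) of this point: differs each time for each loop, not reported, find it by touch or sight. Clamped: it does not give.
- right_clamp (a point): The same for the right loop (rack y = -100 mm), with its own unreported reach of 75 to 155 mm. Behind each front bar the opening to the rail is at least 61 mm deep and 62 mm wide.
- saucer: Loose terracotta drip saucer, 90 mm wide, 14 mm high, origin centre of underside. It stands under the free loop, which may be the left or the right one, 115 mm in front of the rail's centre line.
- tin: Metal tin 80 mm wide, 65 mm high, origin at the centre of its underside, 63 mm above the table; hangs on the other loop by a wire bail 114 mm wide (along rack x), 220 mm high at the top. Must not be bumped.
- jar: Loose amber jar with white cap, 60 mm wide and 80 mm tall, a bystander; origin centre of underside.
Things that resemble listed ones, but are neither listed nor needed, are in the scene too. Of the things that look like the caddy, take the one that is farthest from the robot's base at the start.

How it is judged:
By the outcome, as a careful person would: the job done as asked, in the order asked, and still so for the second after the job is handed in, with the robot touching nothing.
It also fails if it takes over 61 s, if anything falls off the work surface, if the arm or the gripper's body presses on something with over 40 N, if the wrist force passes 120 N, or if a joint passes its speed limit or range.

## Robot

A 6-joint arm with a two-finger parallel gripper is mounted at the origin on the work surface. World frame = base frame: x ahead of the robot, y to its left, z up, the work surface at z = 0. Lengths are in m, angles in degrees, forces in N, time in s.
With the tool pointing down it reaches from about 0.325 to 0.75 m from the base axis. Payload 7.6 kg.
Tool frame: the origin (TCP) lies at the very end of the fingers, on their centre line; the grasp point (between the pads) lies 19 mm behind it (manip.grip_depth is the distance from the TCP to the grasp point, in m); z points along the fingers, y is the line along which they close (so a half turn about z gives the same grasp; the last joint's range is limited). The gripper opens to 85 mm and grips with 20 to 120 N. Pads are 22 mm wide; open, the fingers measure 114 mm over their backs; the gripper's body (76 mm by 85 mm) begins 54 mm behind the grasp point. The pads swing forward as they close: fully open they stand 13 mm farther back than shut.
Start: joints at [-76.622, 2.991, 80.254, -0, 96.75, -4.028], TCP at [0.157, -0.501, 0.231] pointing down, gripper open.
Joint ranges: [-166.34, 166.34], [-52.06, 124.39], [6.96, 135.62], [-60.46, 240.46], [14.63, 156.25], [-167.68, 167.68]. Speed limits (degrees/s): [147.25, 147.25, 172.46, 180, 180, 180].

## Interface

Orientations are given as [roll, pitch, yaw] about the fixed x, y, z axes, in that order (R = Rz(yaw) Ry(pitch) Rx(roll)).
In Python, from rig import manip gives the robot as it stands.
- The arm moves only by the shell command python3 -m handwheel 'ROWS' [OPENING] [FORCE]. ROWS is JSON, a list of rows, each a list of 2 entries, a list of its own where there are three numbers: the shift along the tool's x, y, z in m, then the turn, a rotation vector about the tool's x, y, z in degrees. A call has 1 to 20 rows; each row is the pose to reach, as a shift and turn from the pose commanded when the call began, along the tool's axes at that moment; what a row does not reach only later rows make up. A row lasts 1/12 s, in which the tool goes at most 41.7 mm and 7.16 degrees, less where a joint would pass 70% of its speed; a pose out of reach is approached as far as the arm can. A call with a gripper value outside its range is refused whole. OPENING is the opening in per cent of the stroke, from 0 (shut) to 100 (fully open), set as the call begins (- or left out, the last holds). The fingers move at their own pace and stop on an object; FORCE is the grip in N (left out, the last holds). Time passes only in rows, so rows that repeat a pose let the fingers close. It gives the time, the measured TCP pose, the force, the opening and the grip force at its end, in the units of the state.
- manip.read_state(): the state, without advancing time (a new reading comes with each control period).
- manip.grab_frame(name): name is "side" or "top"; returns the picture (420x560x3 uint8, red, green, blue); there is no depth.
- manip.calibration(name): a dict with "fx", "fy", "cx", "cy" (pixels), "dist_coeffs" ([k1, k2, p1, p2, k3] as OpenCV has them; the pictures are not rectified), "R" (3x3) and "t" (3): a world point X has camera coordinates R X + t. Camera axes: x right, y down, z forward; pixel columns grow to the right and rows downward; lengths in m; the calibration is good to about 2 mm. A picture is of the moment at which its call begins. calibration takes no time and is no camera call.
- manip.sign_off(): hands the job in; it is judged then, once.
Trained networks look in the newest picture that a camera, given by its name, has taken for a name from the list of things; names that differ only in an ending like _2 or _b are one class to them, and where a whole thing is asked for, a point or a joint stands for the part that bears it (a point fixed in the world has none). Each returns a list of dicts, best first, with "conf" (0 to 1); they miss things now and then, are a little off and sometimes report something else, mostly with a low value. They report only what shows in the picture. A call takes as long as a camera call. They do not tell look-alikes from the thing itself.
- manip.look_for(camera, query): "rect" ([left, top, right, bottom] in pixels, round what is visible of it).
- manip.cut_out(camera, query): "pixels" (420x560 bool, what is visible of it) and "rect" ([left, top, right, bottom] in pixels, round what is visible of it).
- manip.landmark_of(camera, query): "location" ([column, row] in pixels: a listed point, or the origin of a listed thing).
The state is a dict: "time_s": time; "joints": joint angles; "dq": joint speeds; "joint_efforts": joint torques, N m; "tool_pos": TCP position; "ee_rot": TCP orientation; "ft_force": force on the tool from outside, world axes, zero at the start; "moment": the same for the moment, N m; "gripper_width": finger opening in m; "grasp_force": force on a finger pad.
Only numpy, scipy, OpenCV 4.12 (cv2) and the standard library are available. Lean on these libraries where they do the work, as an engineer would, in place of code of your own. Each camera call takes 0.05 s, during which the arm holds its last target. There are 200 camera calls.

## Working session

There is one attempt and no reset: what is moved stays moved. The work goes in short steps, Python scripts to look and compute and a shell command to move; the robot and the scene stay as the last step left them, time stands still between calls to the robot, and variables do not carry over. Pictures are saved under pics/ and viewed, at most 10 in all, crops included, and the job is handed in when it is done.

```bash
mkdir -p pics
cat > h.py <<'E'
import numpy as np, cv2
from rig import manip
def cal(n):
    c=manip.calibration(n); K=np.array([[c["fx"],0,c["cx"]],[0,c["fy"],c["cy"]],[0,0,1.]])
    return K,np.array(c["dist_coeffs"],float),np.array(c["R"]),np.array(c["t"])
def ray(n,p):
    K,d,R,t=cal(n); u=cv2.undistortPoints(np.array([[p]],float),K,d)[0,0]
    v=R.T@np.array([u[0],u[1],1]); return -R.T@t, v/np.linalg.norm(v)
def atz(n,p,z):
    o,v=ray(n,p); return o+v*(z-o[2])/v[2]
def proj(n,X):
    K,d,R,t=cal(n); return cv2.projectPoints(np.atleast_2d(np.array(X,float)),cv2.Rodrigues(R)[0],t,K,d)[0][:,0]
def tri(p,q):
    (a,u),(b,v)=ray("side",p),ray("top",q)
    s=np.linalg.lstsq(np.c_[u,-v],b-a,rcond=None)[0]; P=a+u*s[0];Q=b+v*s[1]
    return (P+Q)/2,np.linalg.norm(P-Q)
def save(n,f): 
    im=manip.grab_frame(n); cv2.imwrite(f,im[:,:,::-1]); return im
E
python3 - <<'E'
from h import *
np.set_printoptions(precision=3,suppress=True)
for n in("side","top"):
    save(n,f"pics/{n}0.png"); print(n,"cam at",ray(n,[280,210]))
    for q in["caddy","post","throat","gate","saucer","jar","tin","rack","left_clamp","right_clamp"]:
        print(q,[(np.round(r["location"],1).tolist(),round(r["conf"],2)) for r in manip.landmark_of(n,q)])
E
```

```text
side cam at (array([ 0.307, -1.202,  0.969]), array([ 0.157,  0.809, -0.567]))
caddy [([282.5, 325.0], 0.89), ([235.2, 298.8], 0.89), ([216.9, 319.0], 0.75), ([214.8, 354.1], 0.6)]
post [([279.8, 272.0], 0.94), ([206.6, 298.9], 0.75), ([233.6, 244.1], 0.64), ([214.4, 263.3], 0.6), ([284.1, 215.7], 0.29)]
throat [([283.1, 284.7], 0.82), ([204.9, 312.3], 0.82), ([236.3, 252.0], 0.65), ([215.1, 278.8], 0.63)]Traceback (most recent call last):
  File "<stdin>", line 6, in <module>
ValueError: it knows: caddy, jar, left_clamp, post, rack, right_clamp, saucer, throat, tin
```

View pics/side0.png

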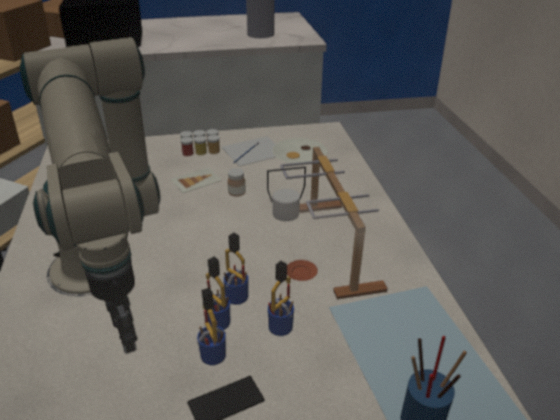

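Side view: four caddies with bases at about (282,325), (236,298), (217,319) and (213,354). The saucer is at (300,270), near the right loop, and the tin hangs at (286,205).

Run:
```python
from h import *
np.set_printoptions(precision=3,suppress=True)
L={}
for n in("side","top"):
    save(n,f"pics/{n}1.png"); print(n)
    for q in["caddy","post","throat","saucer","jar","tin","rack","left_clamp","right_clamp"]:
        r=manip.landmark_of(n,q); z={"post":.178,"throat":.143,"left_clamp":.21,"right_clamp":.21,"tin":.063}.get(q,0)
        print(q,[(np.round(a["location"],1).tolist(),round(a["conf"],2),atz(n,a["location"],z)[:2].round(3).tolist()) for a in r])
```

```text
side
caddy [([213.3, 357.0], 0.94, [0.315, -0.375]), ([235.7, 300.2], 0.88, [0.387, -0.201]), ([280.1, 326.0], 0.67, [0.483, -0.308]), ([283.7, 284.9], 0.61, [0.52, -0.166]), ([215.6, 322.3], 0.58, [0.33, -0.269])]
post [([238.1, 245.7], 0.9, [0.4, -0.203]), ([279.5, 272.5], 0.68, [0.479, -0.314]), ([212.9, 266.8], 0.64, [0.335, -0.269]), ([206.5, 297.2], 0.55, [0.313, -0.365])]
throat [([207.8, 310.7], 0.79, [0.313, -0.37]), ([216.3, 281.1], 0.77, [0.339, -0.279]), ([281.0, 284.1], 0.62, [0.483, -0.315]), ([232.3, 253.8], 0.6, [0.386, -0.187]), ([235.3, 190.9], 0.32, [0.427, 0.095])]
saucer [([301.5, 273.0], 0.89, [0.577, -0.128])]
jar [([233.7, 191.6], 0.67, [0.442, 0.316])]
tin [([282.8, 212.9], 0.86, [0.563, 0.075]), ([348.6, 206.3], 0.33, [0.767, 0.074])]
rack []
left_clamp [([323.2, 168.8], 0.73, [0.676, 0.063])]
right_clamp [([347.2, 203.2], 0.88, [0.693, -0.118])]
top
caddy [([383.4, 221.9], 0.97, [0.492, -0.316]), ([406.6, 281.6], 0.78, [0.308, -0.376]), ([348.2, 254.7], 0.77, [0.394, -0.202]), ([371.8, 271.3], 0.56, [0.342, -0.272])]
post [([400.3, 216.3], 0.83, [0.488, -0.319]), ([387.6, 275.9], 0.8, [0.331, -0.276]), ([423.0, 281.7], 0.69, [0.314, -0.368]), ([354.0, 253.6], 0.56, [0.392, -0.19])]
throat [([348.5, 257.0], 0.79, [0.384, -0.18]), ([421.8, 280.1], 0.75, [0.317, -0.376]), ([382.4, 273.9], 0.64, [0.336, -0.27]), ([392.4, 218.6], 0.58, [0.486, -0.307]), ([258.9, 195.9], 0.38, [0.559, 0.061])]
saucer [([322.0, 199.0], 0.6, [0.569, -0.128]), ([397.8, 216.4], 0.18, [0.508, -0.362])]
jar [([181.3, 241.7], 0.57, [0.447, 0.311])]
tin [([260.5, 192.5], 0.58, [0.583, 0.06])]
rack []
left_clamp [([252.1, 144.5], 0.83, [0.687, 0.073])]
right_clamp [([327.6, 141.6], 0.57, [0.69, -0.129])]
```

View pics/top1.png

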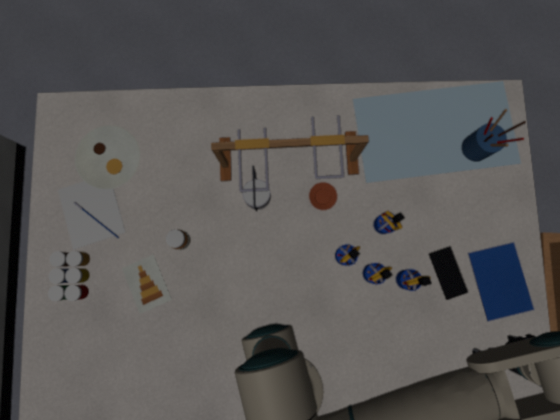

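Top view candidates that could be taken for the caddy: (383,222), (348,255), (372,271) and (407,281). The blue pot at (485,140) has no hook. Distances from the base are 0.58, 0.44, 0.43 and 0.49 m, so I choose the one at top (383,222) / side (281,326). The saucer at (322,196) lies under the right loop. Next, close crops of both.

Run:
```python
import cv2,numpy as np
s=cv2.imread("pics/side1.png");t=cv2.imread("pics/top1.png")
def c(im,x,y,w,h): return cv2.resize(im[y:y+h,x:x+w],(400,300),interpolation=cv2.INTER_CUBIC)
o=np.vstack([np.hstack([c(s,232,255,100,75),c(t,360,195,60,45)]),np.hstack([c(s,285,180,100,75),c(t,290,105,80,60)])])
cv2.imwrite("pics/crop1.png",cv2.convertScaleAbs(o,alpha=1.6))
```

```text
(no output)
```

View pics/crop1.png

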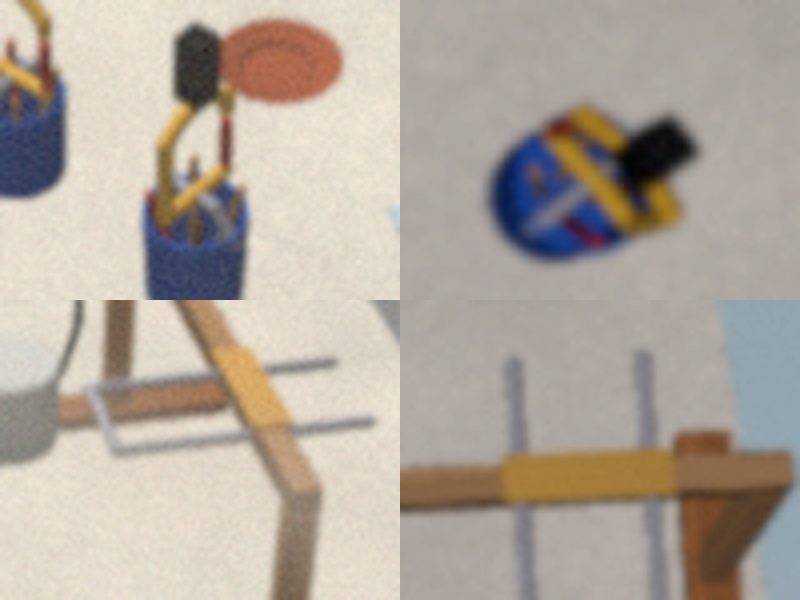

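The crop shows the chosen caddy with its red gate on the right and far side (side ≈(288,291)) and its spine at the left, so the mouth faces world +x+y. The right loop is empty, with its front bar from about side (308,202) to (314,217). Now for the yaw and bar.

Run:
```python
from h import *
np.set_printoptions(precision=4,suppress=True)
def yaw(a,b): d=b-a; return np.degrees(np.arctan2(d[1],d[0])),np.linalg.norm(d)
a=atz("top",[395.3,228],.08);b=atz("top",[383.25,216.75],.08);print("top bottom rod",a,b,(a+b)/2,yaw(a,b))
a=atz("side",[274,306.7],.08);b=atz("side",[288,298.5],.083);print("side bottom rod",a,b,(a+b)/2,yaw(a,b))
print("post side",atz("side",[281.2,271.2],.178))
print("bar side ends",atz("side",[308,202],.21),atz("side",[314.5,217.5],.21))
print("bar tri mid",tri([311.2,209.7],[330,177]))
t=cv2.imread("pics/top1.png"); 
for x in range(317,345,3): print(x,t[168:186,x].sum(1)//3)
print("post side-px check",proj("top",[[.488,-.316,.178]]))
o=cv2.resize(t[105:185,205:375],(800,376),interpolation=cv2.INTER_CUBIC);p=cv2.resize(t[190:250,320:420],(800,480),interpolation=cv2.INTER_CUBIC)[:224]
cv2.imwrite("pics/crop2.png",cv2.convertScaleAbs(np.vstack([o,p]),alpha=1.6))
```

```text
top bottom rod [ 0.4655 -0.3301  0.08  ] [ 0.4992 -0.297   0.08  ] [ 0.4824 -0.3136  0.08  ] (np.float64(44.43211616005689), np.float64(0.04727381346526851))
side bottom rod [ 0.4658 -0.3202  0.08  ] [ 0.5026 -0.3024  0.083 ] [ 0.4842 -0.3113  0.0815] (np.float64(25.824073142636305), np.float64(0.040927412868524415))
post side [ 0.4838 -0.3108  0.178 ]
bar side ends [ 0.5947 -0.0954  0.21  ] [ 0.5948 -0.1653  0.21  ]
bar tri mid (array([ 0.5939, -0.1314,  0.2103]), np.float64(0.0012301187633166235))
317 [ 90  89  87  86  86  85  84  80  77  83  85  91  99 100  91  73  54  49]
320 [104 104 103 104 104 104 102  96  84  83  86  94 100  95  78  57  48  48]
323 [104 104 105 104 105 105 103  95  83  84  90 100 102  94  73  55  49  49]
326 [107 107 106 105 104 102  96  85  80  84  91 100 104  99  84  60  50  50]
329 [106 106 104 104 105 104  94  82  80  82  89 100 105 104 100  84  65  52]
332 [107 106 105 106 106 105  96  82  81  85  92 103 106 107 106 105 100  87]
335 [106 105 105 105 107 105  96  85  82  83  90 103 108 107 107 107 107 105]
338 [106 107 108 105 105 103  95  82  83  87  95 104 108 108 108 108 108 108]
341 [ 86  85  85  85  85  85  82  79  83  87  97 106 109 108 108 109 108 108]
344 [ 97  95  93  93  88  88  89  90  91  97 104 106 107 107 106 108 108 108]
post side-px check [[399.1252 216.3293]]
```

View pics/crop2.png

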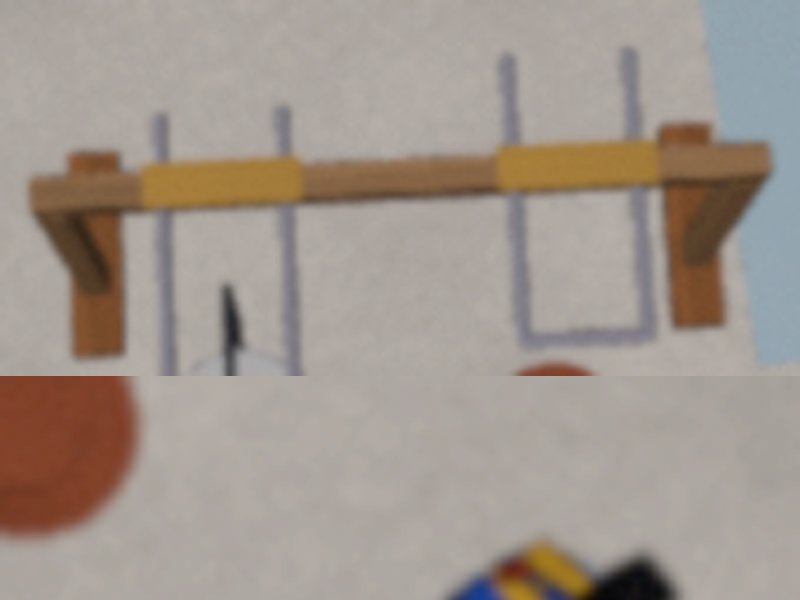

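```bash
cat > fit.py <<'E'
from h import *
from scipy.optimize import minimize
np.set_printoptions(precision=4,suppress=True)
hook=np.array([[27,86],[27,80],[-27,80],[-27,128],[-20,143],[0,152],[20,143],[27,128],[27,124]])/1e3
gate=np.array([[27,88],[27,121]])/1e3
S=4
def render(n,p,sh):
    x,y,a=p; c,s=np.cos(a),np.sin(a)
    W=lambda P:np.array([[x+c*q[0],y+s*q[0],q[1]] for q in P])
    K,_,R,t=cal(n); dep=(R@[x,y,.12]+t)[2]; th=lambda w:max(1,int(round(w*K[0,0]/dep*S)))
    m=np.zeros(sh,np.uint8); pl=lambda P:np.round(proj(n,P)*S*1+S/2-.5).astype(int)
    m=np.zeros((420*S,560*S),np.uint8)
    box=[[x+c*i-s*j,y+s*i+c*j,z] for i in(-.01,.01) for j in(-.01,.01) for z in(.155,.201)]
    cv2.polylines(m,[pl(W(hook))],False,1,th(.010)); cv2.line(m,*map(tuple,pl(W(gate)).tolist()),2,th(.008))
    cv2.fillConvexPoly(m,cv2.convexHull(pl(box)),3)
    return m
def labels(n,im,p):
    h=cv2.cvtColor(cv2.resize(im,None,fx=S,fy=S,interpolation=cv2.INTER_CUBIC),cv2.COLOR_RGB2HSV).astype(int)
    H,Sa,V=h[...,0],h[...,1],h[...,2]
    m=np.zeros(H.shape,np.uint8)
    m[(H>13)&(H<32)&(Sa>130)]=1; m[((H<7)|(H>172))&(Sa>110)]=2; m[(V<45)&(Sa<120)]=3
    roi=np.zeros_like(m); q=proj(n,[[p[0],p[1],z] for z in(.07,.21)])*S
    cv2.line(roi,tuple(q[0].astype(int).tolist()),tuple(q[1].astype(int).tolist()),1,int(26*S))
    return m*roi
if __name__=="__main__":
    p0=np.array([.484,-.312,np.radians(36)])
    L={n:labels(n,cv2.imread(f"pics/{n}1.png")[:,:,::-1],p0) for n in("side","top")}
    def cost(p,wh=("side","top")):
        r=0
        for n in wh:
            m=render(n,p,None)
            for k,w in((1,1),(2,.5),(3,1)):
                a,b=m==k,L[n]==k; r-=w*2*(a&b).sum()/(a.sum()+b.sum()+1)
        return r
    for wh in(("side","top"),("side",),("top",)):
        best=min((minimize(cost,[p0[0],p0[1],np.radians(d)],(wh,),method="Nelder-Mead",options=dict(initial_simplex=np.array([p0[0],p0[1],np.radians(d)])+np.array([[0,0,0],[.006,0,0],[0,.006,0],[0,0,.15]]),maxiter=80)) for d in(25,40,55)),key=lambda r:r.fun)
        print(wh,best.x[:2],np.degrees(best.x[2]),best.fun)
    for q in([[317,176.8],[342.7,175.8]],): print("bar top",[atz("top",a,.21) for a in q[0:2]])
    a,b=atz("top",[211.8,145.4],.22),atz("top",[368.2,138.6],.22); print("rail",a,b,np.linalg.norm(a-b),np.degrees(np.arctan2(*(a-b)[[1,0]]))-90,(a+b)/2)
E
python3 fit.py
```

```text
Traceback (most recent call last):
  File "fit.py", line 36, in <module>
    best=min((minimize(cost,[p0[0],p0[1],np.radians(d)],(wh,),method="Nelder-Mead",options=dict(initial_simplex=np.array([p0[0],p0[1],np.radians(d)])+np.array([[0,0,0],[.006,0,0],[0,.006,0],[0,0,.15]]),maxiter=80)) for d in(25,40,55)),key=lambda r:r.fun)
  File "fit.py", line 36, in <genexpr>
    best=min((minimize(cost,[p0[0],p0[1],np.radians(d)],(wh,),method="Nelder-Mead",options=dict(initial_simplex=np.array([p0[0],p0[1],np.radians(d)])+np.array([[0,0,0],[.006,0,0],[0,.006,0],[0,0,.15]]),maxiter=80)) for d in(25,40,55)),key=lambda r:r.fun)
              ~~~~~~~~^^^^^^^^^^^^^^^^^^^^^^^^^^^^^^^^^^^^^^^^^^^^^^^^^^^^^^^^^^^^^^^^^^^^^^^^^^^^^^^^^^^^^^^^^^^^^^^^^^^^^^^^^^^^^^^^^^^^^^^^^^^^^^^^^^^^^^^^^^^^^^^^^^^^^^^^^^^^^^^^^^^^^^^^^^^^^^^^^^^^^^^^^^^^^^^^
  File "fit.py", line 31, in cost
    m=render(n,p,None)
  File "fit.py", line 11, in render
    m=np.zeros(sh,np.uint8); pl=lambda P:np.round(proj(n,P)*S*1+S/2-.5).astype(int)
TypeError: Use () not None as shape arguments
```

```bash
sed -i 's/m=np.zeros(sh,np.uint8); pl/pl/; s/\.astype(int)$/.astype(np.int32)/' fit.py; sed -i 's/pl(box)/pl(np.array(box))/;s/(args=)//;s/,(wh,),method/,((wh),),method/' fit.py; python3 fit.py
```

```text
('side', 'top') [ 0.4842 -0.3106] 37.744737070948226 -3.1143138287282652Traceback (most recent call last):
  File "fit.py", line 36, in <module>
    best=min((minimize(cost,[p0[0],p0[1],np.radians(d)],((wh),),method="Nelder-Mead",options=dict(initial_simplex=np.array([p0[0],p0[1],np.radians(d)])+np.array([[0,0,0],[.006,0,0],[0,.006,0],[0,0,.15]]),maxiter=80)) for d in(25,40,55)),key=lambda r:r.fun)
  File "fit.py", line 36, in <genexpr>
    best=min((minimize(cost,[p0[0],p0[1],np.radians(d)],((wh),),method="Nelder-Mead",options=dict(initial_simplex=np.array([p0[0],p0[1],np.radians(d)])+np.array([[0,0,0],[.006,0,0],[0,.006,0],[0,0,.15]]),maxiter=80)) for d in(25,40,55)),key=lambda r:r.fun)
              ~~~~~~~~^^^^^^^^^^^^^^^^^^^^^^^^^^^^^^^^^^^^^^^^^^^^^^^^^^^^^^^^^^^^^^^^^^^^^^^^^^^^^^^^^^^^^^^^^^^^^^^^^^^^^^^^^^^^^^^^^^^^^^^^^^^^^^^^^^^^^^^^^^^^^^^^^^^^^^^^^^^^^^^^^^^^^^^^^^^^^^^^^^^^^^^^^^^^^^^^^^
    res = _minimize_neldermead(fun, x0, args, callback, bounds=bounds,
                               **options)
    fxc = func(xc)
    fx = function(np.copy(x), *(wrapper_args + args))
  File "fit.py", line 31, in cost
    m=render(n,p,None)
  File "fit.py", line 14, in render
    cv2.polylines(m,[pl(W(hook))],False,1,th(.010)); cv2.line(m,*map(tuple,pl(W(gate)).tolist()),2,th(.008))
                     ~~^^^^^^^^^
  File "fit.py", line 11, in <lambda>
    pl=lambda P:np.round(proj(n,P)*S*1+S/2-.5).astype(np.int32)
                         ~~~~^^^^^
  File "h.py", line 12, in proj
    K,d,R,t=cal(n); return cv2.projectPoints(np.atleast_2d(np.array(X,float)),cv2.Rodrigues(R)[0],t,K,d)[0][:,0]
            ~~~^^^
  File "h.py", line 4, in cal
    c=manip.calibration(n); K=np.array([[c["fx"],0,c["cx"]],[0,c["fy"],c["cy"]],[0,0,1.]])
ValueError: time passes only in moves, steps and waits
```

```bash
sed -i 's/^import numpy as np, cv2/import numpy as np, cv2, functools/; s/^def cal(n):/@functools.cache\ndef cal(n):/' h.py; time python3 fit.py; python3 -c "
from rig import manip; s=manip.read_state(); print(s)"
```

```text
('side', 'top') [ 0.4842 -0.3106] 37.744737070948226 -3.1143138287282652
('side',) [ 0.4828 -0.3085] 41.05893273823978 -1.5202711804477707
('top',) [ 0.4858 -0.3108] 39.83993533592363 -1.6385513824828561
bar top [array([ 0.5948, -0.097 ,  0.21  ]), array([ 0.5957, -0.165 ,  0.21  ])]
rail [0.6849 0.1793 0.22  ] [ 0.6926 -0.2358  0.22  ] 0.415267592682917 1.0690948218413325 [ 0.6888 -0.0282  0.22  ]
{'time_s': 1.2, 'joints': array([-7.66223462e+01,  2.98940724e+00,  8.02567238e+01,  5.25943587e-05,
        9.67494141e+01, -4.02694886e+00]), 'dq': array([ 0.00284849, -0.00267918,  0.11107993, -0.03649141,  0.0709623 ,
       -0.01699617]), 'joint_efforts': array([-1.73808770e-03, -3.81539726e+01, -3.60315943e+01, -1.33786089e-04,
        2.18386162e-04, -1.91975609e-06]), 'tool_pos': array([ 0.15706842, -0.50095977,  0.23131416]), 'ee_rot': array([1.79995552e+02, 2.60743890e-04, 1.74046088e+01]), 'ft_force': array([0.1709897 , 0.51853327, 0.51427553]), 'moment': array([-0.01590103, -0.00092364, -0.01567882]), 'grasp_force': 0.0, 'gripper_width': 0.08546590870624504}
real	0m16.947s
user	0m17.360s
sys	0m0.208s
```

```bash
python3 -m handwheel '[[[0,0,-0.04],[0,0,-7]],[[0,0,-0.07],[0,0,-14]],[[0.037,-0.008,-0.07],[0,0,-21]],[[0.074,-0.017,-0.07],[0,0,-28]],[[0.111,-0.025,-0.07],[0,0,-35]],[[0.148,-0.034,-0.07],[0,0,-42]],[[0.185,-0.042,-0.07],[0,0,-49]],[[0.222,-0.05,-0.07],[0,0,-56]],[[0.259,-0.059,-0.07],[0,0,-63]],[[0.296,-0.067,-0.07],[0,0,-70]],[[0.333,-0.076,-0.07],[0,0,-77]],[[0.3695,-0.084,-0.07],[0,0,-84]],[[0.3695,-0.084,-0.07],[0,0,-91]],[[0.3695,-0.084,-0.07],[0,0,-98]],[[0.3695,-0.084,-0.07],[0,0,-105]],[[0.3695,-0.084,-0.07],[0,0,-111.6]],[[0.3695,-0.084,-0.07],[0,0,-111.6]],[[0.3695,-0.084,-0.07],[0,0,-111.6]]]' 100 80
python3 - <<'E'
from h import *
s=manip.read_state();print(s["tool_pos"],s["ee_rot"])
a=save("side","pics/side2.png");b=save("top","pics/top2.png")
q=proj("side",[.4842,-.3106,.19])[0].astype(int)
c=lambda im,q:cv2.resize(im[q[1]-45:q[1]+45,q[0]-60:q[0]+60],(800,600),interpolation=cv2.INTER_CUBIC)
cv2.imwrite("pics/crop3.png",cv2.convertScaleAbs(c(a[:,:,::-1],q),alpha=1.6))
E
```

```text
time_s: 2.7
tool_pos: [0.4845, -0.3103, 0.3013]
ee_rot: [-180.0, 0.0, 128.8]
ft_force: [0.4, -0.2, -0.2]
gripper_width: 0.0855
grasp_force: 0.0
[ 0.48451873 -0.31028738  0.30127243] [-1.79996194e+02  1.38544393e-04  1.28804341e+02]
```

View pics/crop3.png

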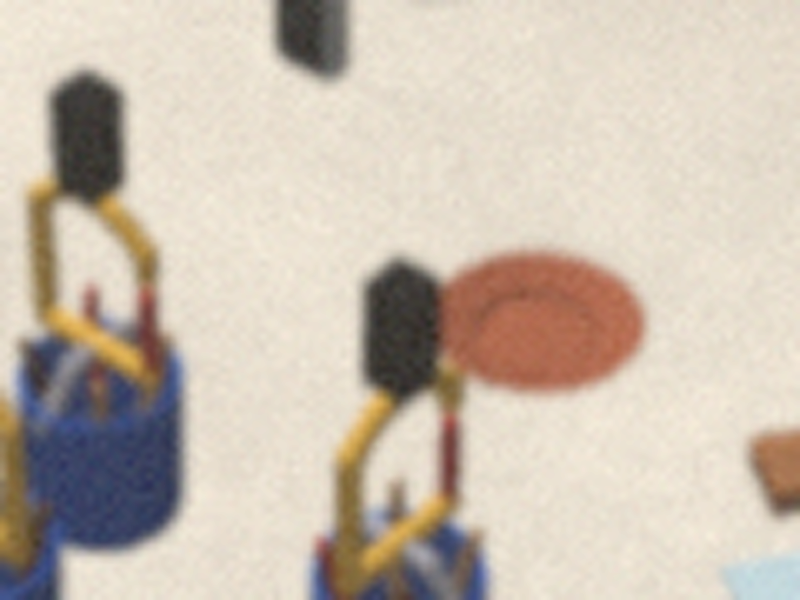

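The caddy is undisturbed: its post is at the centre of the crop, with the gate on the right. The only thing visible of the gripper is the left finger above. Next I descend and grip.

```bash
python3 -m handwheel '[[[0,0,0.03],[0,0,0]],[[0,0,0.06],[0,0,0]],[[0,0,0.09],[0,0,0]],[[0,0,0.115],[0,0,0]],[[0,0,0.13],[0,0,0]],[[0,0,0.138],[0,0,0]],[[0,0,0.138],[0,0,0]]]' 100 80 && python3 -m handwheel '[[[0,0,0],[0,0,0]],[[0,0,0],[0,0,0]],[[0,0,0],[0,0,0]],[[0,0,0],[0,0,0]],[[0,0,0],[0,0,0]],[[0,0,0],[0,0,0]],[[0,0,0],[0,0,0]],[[0,0,0],[0,0,0]],[[0,0,0],[0,0,0]],[[0,0,0],[0,0,0]]]' 0 80
```

```text
time_s: 3.38
tool_pos: [0.4838, -0.3099, 0.1614]
ee_rot: [-179.9, -0.2, 128.9]
ft_force: [0.5, -1.2, 0.1]
gripper_width: 0.0852
grasp_force: 0.0
time_s: 4.22
tool_pos: [0.4847, -0.3106, 0.1641]
ee_rot: [180.0, 0.1, 129.0]
ft_force: [-1.1, -1.2, 5.1]
gripper_width: 0.019
grasp_force: 79.4
```

```bash
python3 -m handwheel '[[[0,0,-0.01],[0,0,0]],[[0,0,-0.03],[0,0,0]],[[0,0,-0.055],[0,0,0]],[[0,0,-0.08],[0,0,0]],[[0.004,0.005,-0.0985],[0,0,1.5]],[[0.014,0.017,-0.0985],[0,0,4.5]],[[0.026,0.031,-0.0985],[0,0,8.5]],[[0.039,0.047,-0.0985],[0,0,12.5]],[[0.052,0.062,-0.0985],[0,0,17]],[[0.065,0.078,-0.0985],[0,0,21]],[[0.078,0.094,-0.0985],[0,0,25]],[[0.091,0.109,-0.0985],[0,0,29.5]],[[0.103,0.123,-0.0985],[0,0,33.5]],[[0.111,0.133,-0.0985],[0,0,36]],[[0.115,0.138,-0.0985],[0,0,37.3]],[[0.117,0.1403,-0.0985],[0,0,37.8]],[[0.117,0.1403,-0.0985],[0,0,37.8]],[[0.117,0.1403,-0.0985],[0,0,37.8]]]'
cat > look.py <<'E'
import sys
from h import *
k=sys.argv[1]; P=eval(sys.argv[2])
ims=[]
for n in("side","top"):
    im=save(n,f"pics/{n}{k}.png"); q=proj(n,P)[0].astype(int)
    w,h=(60,45) if n=="side" else (45,34)
    x,y=max(q[0]-w,0),max(q[1]-h,0); ims.append(cv2.resize(im[y:y+2*h,x:x+2*w,::-1],(400,300),interpolation=cv2.INTER_CUBIC))
    print(n,"crop origin",x,y,"scale",400/(2*w))
    for q in("caddy","throat","saucer"): print(q,[(np.round(a["location"],1).tolist(),round(a["conf"],2),atz(n,a["location"],P[2]-.21+.099 if q!="saucer" else 0).round(3).tolist()) for a in manip.landmark_of(n,q)][:5])
cv2.imwrite(f"pics/crop_{k}.png",cv2.convertScaleAbs(np.hstack(ims),alpha=1.6))
s=manip.read_state();print(s["time_s"],s["tool_pos"],s["ee_rot"],s["ft_force"],s["gripper_width"],s["grasp_force"])
E
python3 look.py a '[.555,-.13,.21]'
```

```text
time_s: 5.72
tool_pos: [0.5196, -0.1312, 0.2612]
ee_rot: [-179.9, -0.0, 91.2]
ft_force: [-0.2, 0.4, -5.1]
gripper_width: 0.0193
grasp_force: 78.4
side crop origin 235 166 scale 3.3333333333333335
caddy [([213.5, 354.1], 0.7, [0.315, -0.452, 0.099]), ([219.8, 321.3], 0.64, [0.337, -0.362, 0.099]), ([233.5, 297.7], 0.61, [0.375, -0.294, 0.099]), ([279.7, 247.4], 0.6, [0.515, -0.129, 0.099])]
throat [([233.4, 250.7], 0.96, [0.395, -0.121, 0.099]), ([208.2, 312.6], 0.92, [0.314, -0.331, 0.099]), ([219.2, 279.7], 0.88, [0.348, -0.226, 0.099])]
saucer [([302.5, 272.4], 0.9, [0.58, -0.126, -0.0])]
top crop origin 285 157 scale 4.444444444444445
caddy [([371.3, 273.6], 0.95, [0.337, -0.249, 0.099]), ([403.8, 278.2], 0.88, [0.322, -0.34, 0.099]), ([325.9, 211.3], 0.72, [0.517, -0.129, 0.099])]
throat [([326.1, 206.0], 0.72, [0.532, -0.13, 0.099]), ([421.6, 277.2], 0.64, [0.323, -0.391, 0.099]), ([382.6, 268.9], 0.6, [0.349, -0.282, 0.099]), ([332.0, 202.8], 0.47, [0.541, -0.147, 0.099])]
saucer [([321.4, 195.3], 0.62, [0.581, -0.127, 0.0])]
6.1167 [ 0.51985188 -0.13131133  0.26180339] [-1.79999492e+02  6.54724379e-03  9.11870015e+01] [-0.41341318 -0.19869246 -3.94318024] 0.019198773357626698 78.37301015853882
```

View pics/crop_a.png

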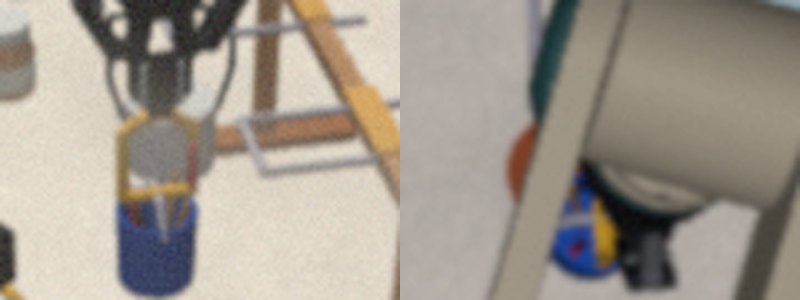

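The caddy hangs upright in the grip, with its gate (side crop (192,165)) facing the bar (240..268,122..170). Now I approach to just before touch, then press slowly.

```bash
python3 -m handwheel '[[[0,0.006,0],[0,0,0]],[[0,0.014,0],[0,0,0]],[[0,0.022,0],[0,0,0]],[[0,0.028,0],[0,0,0]],[[0,0.032,0],[0,0,0]],[[0,0.034,0],[0,0,0]],[[0,0.034,0],[0,0,0]],[[0,0.034,0],[0,0,0]]]'; python3 -m handwheel '[[[0,0.002,0],[0,0,0]],[[0,0.004,0],[0,0,0]],[[0,0.006,0],[0,0,0]],[[0,0.008,0],[0,0,0]],[[0,0.01,0],[0,0,0]],[[0,0.012,0],[0,0,0]],[[0,0.014,0],[0,0,0]],[[0,0.016,0],[0,0,0]],[[0,0.016,0],[0,0,0]]]';  python3 -m handwheel '[[[0,0.002,0],[0,0,0]],[[0,0.004,0],[0,0,0]],[[0,0.006,0],[0,0,0]],[[0,0.008,0],[0,0,0]],[[0,0.01,0],[0,0,0]],[[0,0.01,0],[0,0,0]]]'
```

```text
time_s: 6.78
tool_pos: [0.5539, -0.1303, 0.2617]
ee_rot: [-180.0, 0.0, 91.2]
ft_force: [0.7, 0.1, -5.8]
gripper_width: 0.0191
grasp_force: 78.6
time_s: 7.53
tool_pos: [0.5699, -0.13, 0.2614]
ee_rot: [-179.9, -0.0, 91.2]
ft_force: [-5.0, -0.0, -5.4]
gripper_width: 0.019
grasp_force: 78.4
time_s: 8.03
tool_pos: [0.5798, -0.1297, 0.2608]
ee_rot: [-179.9, -0.0, 91.2]
ft_force: [-3.1, -0.2, -9.3]
gripper_width: 0.0191
grasp_force: 78.2
```

```bash
python3 -m handwheel '[[[0,0.002,0],[0,0,0]],[[0,0.004,0],[0,0,0]],[[0,0.006,0],[0,0,0]],[[0,0.008,0],[0,0,0]],[[0,0.01,0],[0,0,0]],[[0,0.01,0],[0,0,0]]]';  python3 -m handwheel '[[[0,0.002,0],[0,0,0]],[[0,0.004,0],[0,0,0]],[[0,0.006,0],[0,0,0]],[[0,0.008,0],[0,0,0]],[[0,0.01,0],[0,0,0]],[[0,0.01,0],[0,0,0]]]'; python3 look.py b '[.58,-.13,.21]'
```

```text
time_s: 8.53
tool_pos: [0.5906, -0.1294, 0.2607]
ee_rot: [180.0, -0.0, 91.2]
ft_force: [2.3, -0.9, -14.2]
gripper_width: 0.0193
grasp_force: 78.3
time_s: 9.03
tool_pos: [0.6005, -0.1294, 0.2626]
ee_rot: [179.9, 0.0, 91.2]
ft_force: [0.5, -1.0, -5.3]
gripper_width: 0.0192
grasp_force: 79.8
side crop origin 245 165 scale 3.3333333333333335
caddy [([215.7, 355.8], 0.89, [0.319, -0.458, 0.099]), ([236.4, 298.6], 0.83, [0.381, -0.298, 0.099]), ([217.9, 321.6], 0.78, [0.333, -0.363, 0.099]), ([310.9, 244.7], 0.68, [0.598, -0.132, 0.099])]
throat [([215.8, 278.8], 0.82, [0.34, -0.221, 0.099]), ([207.5, 310.7], 0.7, [0.313, -0.325, 0.099]), ([234.2, 253.6], 0.66, [0.396, -0.133, 0.099])]
saucer [([301.5, 273.6], 0.65, [0.576, -0.13, 0.0])]
top crop origin 284 147 scale 4.444444444444445
caddy [([324.4, 183.5], 0.72, [0.598, -0.127, 0.099]), ([343.3, 253.5], 0.7, [0.395, -0.173, 0.099]), ([407.0, 278.1], 0.63, [0.322, -0.349, 0.099]), ([371.3, 270.6], 0.59, [0.345, -0.25, 0.099])]
throat [([385.7, 276.2], 0.88, [0.329, -0.289, 0.099]), ([328.9, 169.6], 0.83, [0.639, -0.142, 0.099]), ([420.2, 279.3], 0.79, [0.317, -0.386, 0.099]), ([348.4, 252.5], 0.53, [0.398, -0.188, 0.099])]
saucer []
9.4333 [ 0.59984194 -0.12939314  0.2618318 ] [1.79996701e+02 6.83437963e-03 9.12035325e+01] [-0.60082173  0.58724557 -5.1484518 ] 0.01922917510918759 79.766925573349
```

View pics/crop_b.png

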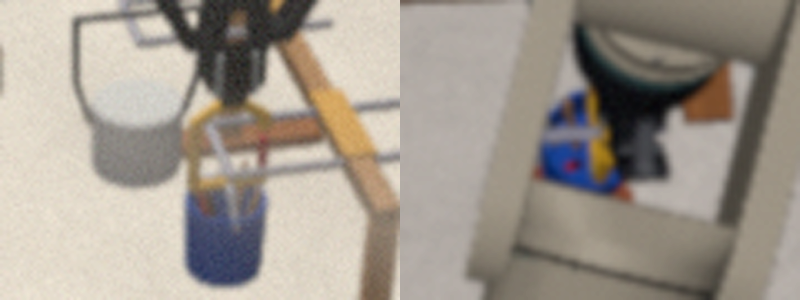

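The gate (side crop (263,150)) is upright and shut again, and the bar (210,125)–(235,170) lies inside the hook. The force has fallen back to the weight alone. Next I centre the hook on the bar and lower it.

```bash
python3 -m handwheel '[[[0,-0.002,0.004],[0,0,0]],[[0,-0.004,0.009],[0,0,0]],[[0,-0.004,0.014],[0,0,0]],[[0,-0.004,0.019],[0,0,0]],[[0,-0.004,0.023],[0,0,0]],[[0,-0.004,0.026],[0,0,0]],[[0,-0.004,0.028],[0,0,0]],[[0,-0.004,0.028],[0,0,0]]]';  python3 -m handwheel '[[[0,0,0.0005],[0,0,0]],[[0,0,0.001],[0,0,0]],[[0,0,0.0015],[0,0,0]],[[0,0,0.002],[0,0,0]],[[0,0,0.002],[0,0,0]],[[0,0,0.002],[0,0,0]]]'
```

```text
time_s: 10.1
tool_pos: [0.5958, -0.1294, 0.2331]
ee_rot: [-180.0, -0.0, 91.2]
ft_force: [0.1, 0.5, -5.0]
gripper_width: 0.0192
grasp_force: 79.8
time_s: 10.6
tool_pos: [0.5959, -0.1295, 0.232]
ee_rot: [180.0, 0.0, 91.2]
ft_force: [1.0, 0.2, -3.4]
gripper_width: 0.0189
grasp_force: 79.8
```

```bash
python3 -m handwheel '[[[0,0,0.0005],[0,0,0]],[[0,0,0.001],[0,0,0]],[[0,0,0.001],[0,0,0]],[[0,0,0.001],[0,0,0]]]'; python3 -m handwheel '[[[0,0,0.0005],[0,0,0]],[[0,0,0.0007],[0,0,0]],[[0,0,0.0007],[0,0,0]],[[0,0,0.0007],[0,0,0]]]'
```

```text
time_s: 10.93
tool_pos: [0.596, -0.1295, 0.2315]
ee_rot: [179.9, 0.0, 91.2]
ft_force: [-0.5, -0.8, 0.4]
gripper_width: 0.0189
grasp_force: 80.2
time_s: 11.27
tool_pos: [0.5961, -0.1295, 0.2313]
ee_rot: [179.9, 0.0, 91.2]
ft_force: [-2.4, 1.2, 5.3]
gripper_width: 0.0192
grasp_force: 81.1
```

```bash
python3 -m handwheel '[[[0,0,-0.0006],[0,0,0]],[[0,0,-0.0007],[0,0,0]],[[0,0,-0.0007],[0,0,0]],[[0,0,-0.0007],[0,0,0]]]' 0 20; python3 -m handwheel '[[[0,0,0],[0,0,0]],[[0,0,0],[0,0,0]],[[0,0,0],[0,0,0]],[[0,0,0],[0,0,0]],[[0,0,0],[0,0,0]],[[0,0,0],[0,0,0]],[[0,0,0],[0,0,0]],[[0,0,0],[0,0,0]]]' 75; python3 look.py c '[.58,-.13,.18]'
```

```text
time_s: 11.6
tool_pos: [0.5961, -0.1295, 0.2313]
ee_rot: [179.9, 0.0, 91.2]
ft_force: [-1.2, -0.6, 5.8]
gripper_width: 0.019
grasp_force: 81.0
time_s: 12.27
tool_pos: [0.5959, -0.1294, 0.2308]
ee_rot: [-180.0, 0.0, 91.2]
ft_force: [0.2, 1.2, 0.4]
gripper_width: 0.0641
grasp_force: 0.0
side crop origin 245 174 scale 3.3333333333333335
caddy [([235.9, 298.1], 0.74, [0.383, -0.265, 0.069]), ([312.4, 196.3], 0.67, [0.669, 0.139, 0.069]), ([218.1, 322.9], 0.64, [0.334, -0.338, 0.069]), ([213.9, 353.3], 0.63, [0.316, -0.424, 0.069]), ([310.0, 252.1], 0.6, [0.598, -0.126, 0.069])]
throat [([216.4, 277.5], 0.67, [0.344, -0.183, 0.069]), ([315.0, 208.8], 0.64, [0.66, 0.071, 0.069]), ([206.7, 310.9], 0.6, [0.311, -0.295, 0.069]), ([233.6, 252.0], 0.58, [0.398, -0.09, 0.069])]
saucer [([300.7, 274.7], 0.7, [0.573, -0.134, 0.0])]
top crop origin 283 150 scale 4.444444444444445
caddy [([372.1, 272.3], 0.9, [0.34, -0.258, 0.069]), ([407.3, 279.4], 0.74, [0.317, -0.359, 0.069]), ([344.1, 252.7], 0.6, [0.398, -0.18, 0.069]), ([324.4, 186.1], 0.57, [0.597, -0.13, 0.069])]
throat [([421.8, 279.0], 0.8, [0.317, -0.401, 0.069]), ([381.4, 272.7], 0.72, [0.338, -0.285, 0.069]), ([351.2, 253.9], 0.68, [0.394, -0.2, 0.069]), ([328.1, 171.7], 0.48, [0.64, -0.143, 0.069])]
saucer []
12.6667 [ 0.5959112  -0.12945707  0.23082053] [1.79996209e+02 6.05722001e-03 9.12071463e+01] [0.97237603 1.13242901 0.05252142] 0.06364425840281018 0.0
```

View pics/crop_c.png

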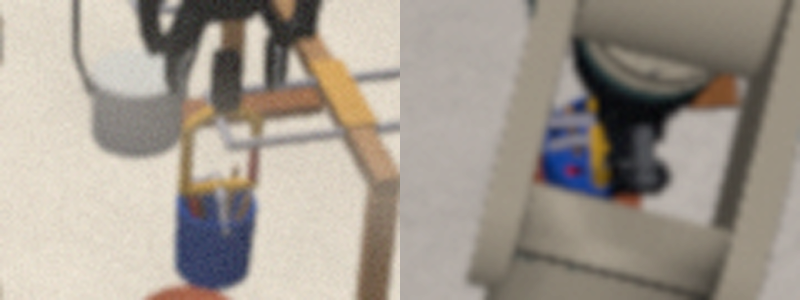

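Released: the caddy hangs with the bar under its arch at side crop (225,125), the gate is shut, and the saucer is below. I rise straight up, back off, and let it settle.

```bash
python3 -m handwheel '[[[0,0,-0.008],[0,0,0]],[[0,0,-0.02],[0,0,0]],[[0,0,-0.04],[0,0,0]],[[0,0,-0.07],[0,0,0]],[[0,0,-0.1],[0,0,0]],[[0,0,-0.13],[0,0,0]],[[0,-0.04,-0.13],[0,0,0]],[[0,-0.08,-0.13],[0,0,0]],[[0,-0.12,-0.13],[0,0,0]],[[0,-0.15,-0.13],[0,0,0]],[[0,-0.15,-0.13],[0,0,0]],[[0,-0.15,-0.13],[0,0,0]],[[0,-0.15,-0.13],[0,0,0]],[[0,-0.15,-0.13],[0,0,0]],[[0,-0.15,-0.13],[0,0,0]],[[0,-0.15,-0.13],[0,0,0]]]'
python3 look.py d '[.58,-.13,.18]' | tail -1
python3 -m handwheel '[[[0,0,0],[0,0,0]],[[0,0,0],[0,0,0]],[[0,0,0],[0,0,0]],[[0,0,0],[0,0,0]],[[0,0,0],[0,0,0]],[[0,0,0],[0,0,0]],[[0,0,0],[0,0,0]],[[0,0,0],[0,0,0]],[[0,0,0],[0,0,0]],[[0,0,0],[0,0,0]],[[0,0,0],[0,0,0]],[[0,0,0],[0,0,0]],[[0,0,0],[0,0,0]],[[0,0,0],[0,0,0]],[[0,0,0],[0,0,0]],[[0,0,0],[0,0,0]],[[0,0,0],[0,0,0]],[[0,0,0],[0,0,0]]]' | head -1
python3 - <<'E'
from h import *
a=cv2.imread("pics/sided.png").astype(int); b=save("side","pics/sidee.png")[:,:,::-1].astype(int)
d=cv2.GaussianBlur(np.abs(a-b).sum(2).astype(np.float32),(5,5),0)
print("max diff caddy",d[195:275,285:340].max(),"elsewhere",np.median(d),d[300:400].max())
cv2.imwrite("pics/crop_e.png",cv2.convertScaleAbs(cv2.resize(b[165:285,250:410].astype(np.uint8),(800,600),interpolation=cv2.INTER_CUBIC),alpha=1.6))
E
```

```text
time_s: 14.0
tool_pos: [0.4466, -0.1326, 0.3604]
ee_rot: [-179.9, -0.0, 91.2]
ft_force: [0.2, -0.6, 0.1]
gripper_width: 0.0641
grasp_force: 0.0
14.4 [ 0.44594281 -0.13260746  0.36076249] [-1.79992660e+02  3.01566072e-03  9.12056675e+01] [ 0.43698385 -0.07012651 -0.10269361] 0.06393423689278793 0.0
time_s: 15.9
max diff caddy 13.0625 elsewhere 6.1953125 18.875
```

View pics/crop_e.png

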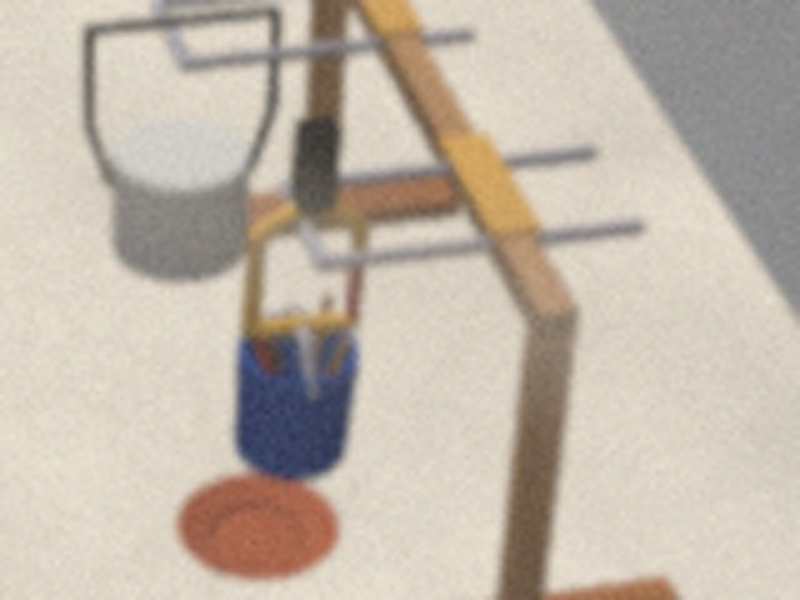

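The caddy hangs from the bar (crop (310,240)) with its gate shut at (355,285). It is still (the frame difference is at noise level) and over the saucer at (258,525). The tin has not been disturbed.

```bash
python3 -c "
from rig import manip; print(manip.sign_off())"
```

```text
the job is handed in; nothing more can be done
None
```

The caddy farthest from the base is clipped onto the right loop's front bar with its gate shut, hanging still over the saucer, and the job was handed in at about 16 s; no verdict came back.

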